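Step the decade box up four clicks

TASK

Step the resistance up on the blue decade box: push the pointer bar of its middle dial round with a fingertip, exactly four clicks clockwise as seen from above, and leave it resting in that click. Do not pinch or grip the dial, and leave the two other dials and the loose things on the bench as they are.

Things in the scene. Friction and masses are not known exactly. Their poses are not given: they have to be found in the camera images.
- decade_box: Low blue steel case fixed on the bench, 135 (its x) by 360 (its y) by 85 mm high, flat white top panel, carrying handles to 22 mm beyond its short ends. Origin: centre of its underside; x points away from the robot's side, y left along the row of three equal dials at y = +125, +35, -55 mm (axes vertical). Three binding posts, 24 mm high, at y = -148 mm. Black marks round each dial show its 11 positions.
- dial_mid (a joint): Angle of the middle dial (to be turned), rad, growing clockwise from above. Clicks every 0.5236 rad from 0 to 5.236, end stops there; it starts resting in one of the first four. A click takes some 0.1 N m to leave (about 4 N at the bar's end), resistance falls to nothing halfway, then the dial snaps on into the next click by itself. It does not skip clicks; let go, it settles in the nearest.
- dial_mid_axis (a point): On the middle dial's axis at the top of its bar, 31 mm above the panel, 116 above the bench. The dial: round black skirt 62 mm across (to 6 mm above the panel; hub 45 mm across to 9 mm) and an upright straight bar through the axis, 14 mm thick, flanks 8 to 28 mm above the panel, a 6 mm ridge to 31 mm. The bar reaches 28 mm from the axis at its pointed end (white line on top), 25 mm at its square tail.
- dial_mid_pointer (a point): Point of the pointed end of the middle dial's bar: 28 mm from the axis, 18 mm above the panel (103 mm above the bench). It turns with the dial.
- dial_mid_side_a: The half skin of the middle dial's bar that is pushed at the pointed arm to turn it clockwise: the flank on the left of someone looking along the pointer, together with the nose. Origin: on the dial's axis at panel height; its x points along the pointer, y to this flank, z up.
- dial_mid_side_b: The other half skin of the middle dial's bar: the opposite flank and the square tail end. Origin and axes as for side_a.
- dial_left_pointer (a point): Point of the pointed end of the left dial's bar (same form as the middle one), 28 mm from its axis. Not to be turned.
- dial_right_pointer (a point): Point of the pointed end of the right dial's bar, between the middle dial and the binding posts, 28 mm from its axis. Not to be turned.
- adaptor_a: Loose black plug adaptor, 73 by 30 by 15 mm, lying in front of the box. Origin: centre of its underside.
- adaptor_b: Loose black plug adaptor like the first, lying behind the box.
- screwdriver: Loose screwdriver with a black handle, 160 mm long, 26 mm thick, lying behind the box. Origin: middle of its length, on the bench.
- pot: Loose closed grey pot, 48 mm across and 62 mm high, standing by the end of the box that has the binding posts. Origin: centre of its underside.

How it is judged:
By the outcome, as a careful person would: the job done as asked, in the order asked, and still so for the second after the job is handed in, with the robot touching nothing.
It also fails if it takes over 51 s, if anything falls off the work surface, if the arm or the gripper's body presses on something with over 40 N, if the wrist force passes 120 N, or if a joint passes its speed limit or range.

ROBOT

A 6-joint arm with a two-finger parallel gripper is mounted at the origin on the work surface. World frame = base frame: x ahead of the robot, y to its left, z up, the work surface at z = 0. Lengths are in m, angles in degrees, forces in N, time in s.
With the tool pointing down it reaches from about 0.3 to 0.75 m from the base axis. Payload 8.5 kg.
Tool frame: the origin (TCP) lies at the very end of the fingers, on their centre line; the grasp point (between the pads) lies 19 mm behind it (env.pinch_z is the distance from the TCP to the grasp point, in m); z points along the fingers, y is the line along which they close (so a half turn about z gives the same grasp; the last joint's range is limited). The gripper opens to 85 mm and grips with 20 to 120 N. Pads are 22 mm wide; open, the fingers measure 114 mm over their backs; the gripper's body (76 mm by 85 mm) begins 54 mm behind the grasp point. The pads swing forward as they close: fully open they stand 13 mm farther back than shut.
Start: joints at [-81.836, 21.807, 74.336, -0, 83.858, -12.336], TCP at [0.193, -0.515, 0.231] pointing down, gripper open.
Joint ranges: [-178.18, 178.18], [-50.72, 133.34], [12.68, 142.11], [-81.47, 261.47], [9.98, 163.14], [-165.26, 165.26]. Speed limits (degrees/s): [136.94, 136.94, 180, 180, 180, 180].

INTERFACE

Orientations are given as a 3x3 rotation matrix whose columns are the frame's x, y, z axes.
In Python, from rig import env, viewer gives the robot as it stands.
- The arm moves only by the tool drive_tool, never from a script. Its argument "series" is a list of rows, each a list of 3 entries, a list of its own where there are three numbers: the shift along the tool's x, y, z in m, then the turn about the tool's z in degrees, then the finger opening in m, from 0 to 0.0854. A call has 1 to 20 rows; each row is the pose to reach, as a shift and turn from the pose commanded when the call began, along the tool's axes at that moment; what a row does not reach only later rows make up. A row lasts 1/10 s, in which the tool goes at most 50 mm and 8.59 degrees, less where a joint would pass 70% of its speed; a pose out of reach is approached as far as the arm can. A call with a gripper value outside its range is refused whole. The fingers move at their own pace and stop on an object; "newtons" is the grip in N (left out, the last holds). Time passes only in rows, so rows that repeat a pose let the fingers close. It gives the time, the measured TCP pose, the force, the opening and the grip force at its end, in the units of the state.
- env.observe(): the state, without advancing time (a new reading comes with each control period).
- viewer.get_image(name): name is "scene" or "top" or "wrist"; returns a dict with "img" (400x640x3 uint8, red, green, blue), "depth" (400x640 float32, m along the optical axis (not along the pixel's ray), 0 where there is no reading), "camera_matrix" (3x3 intrinsics, pixels), "distortion" ([k1, k2, p1, p2, k3] as OpenCV has them; the pictures are not rectified), "rvec" (rotation vector, rad) and "tvec" (3), from world to camera coordinates, as OpenCV has them. Camera axes: x right, y down, z forward; pixel columns grow to the right and rows downward; lengths in m; the calibration is good to about 2 mm. A picture is of the moment at which its call begins.
- env.close_job(): hands the job in; it is judged then, once.
The state is a dict: "time_s": time; "q": joint angles; "qvel": joint speeds; "joint_efforts": joint torques, N m; "position": TCP position; "tool_rot": TCP orientation; "ft_force": force on the tool from outside, world axes, zero at the start; "wrist_torque": the same for the moment, N m; "grip_width": finger opening in m; "gripper_force": force on a finger pad.
Only numpy, scipy, OpenCV 4.12 (cv2) and the standard library are available. Lean on these libraries where they do the work, as an engineer would, in place of code of your own. Each camera call takes 0.05 s, during which the arm holds its last target. There are 200 camera calls.

## Working session

There is one attempt and no reset: what is moved stays moved. The work goes in short steps, Python scripts to look and compute and a tool call to move; the robot and the scene stay as the last step left them, time stands still between calls to the robot, and variables do not carry over. Pictures are saved under pics/ and viewed, at most 10 in all, crops included, and the job is handed in when it is done.

Besides the shell and the picture viewer there is one more tool, called after "Call:" in YAML: its name, and indented under it one key for each argument. drive_tool: Moves the arm, as the interface text tells. Its arguments: {"type":"object","properties":{"series":{"type":"array"},"newtons":{"type":"number"}},"required":["series"]}

```bash
mkdir -p pics; cat > h.py <<'E'
import numpy as np, cv2
from rig import env, viewer
def grab(n):
    d=viewer.get_image(n); d['R']=cv2.Rodrigues(np.array(d['rvec'],float))[0]; d['t']=np.array(d['tvec'],float).ravel(); return d
def save(d,f): cv2.imwrite('pics/'+f,d['img'][:,:,::-1])
def ray(d,px):
    u=cv2.undistortPoints(np.array(px,float).reshape(-1,1,2),np.array(d['camera_matrix']),np.array(d['distortion'])).reshape(-1,2)
    return np.c_[u,np.ones(len(u))]@d['R'], -d['R'].T@d['t']
def onz(d,px,z):
    r,c=ray(d,px); return c+r*((z-c[2])/r[:,2])[:,None]
def proj(d,P): return cv2.projectPoints(np.array(P,float).reshape(-1,1,3),np.array(d['rvec'],float),np.array(d['tvec'],float),np.array(d['camera_matrix']),np.array(d['distortion']))[0].reshape(-1,2)
E
python3 - <<'E'
from h import *
s=env.observe(); print(s['time_s'],s['position'],s['tool_rot'],s['grip_width'])
for n in('top','scene'):
    d=grab(n); save(d,n+'0.png'); print(n,-d['R'].T@d['t'])
E
```

```text
0.0 [ 0.19256678 -0.51486964  0.23070456] [[ 9.36676092e-01  3.50196862e-01 -2.38818575e-04]
 [ 3.50196819e-01 -9.36674963e-01  1.48384670e-03]
 [ 2.95943077e-04 -1.47351723e-03 -9.99998871e-01]] 0.08531161406319854
top [ 0.41075108 -0.04411491  1.04185239]
scene [0.88375592 0.50110377 0.9725906 ]
```

View pics/top0.png

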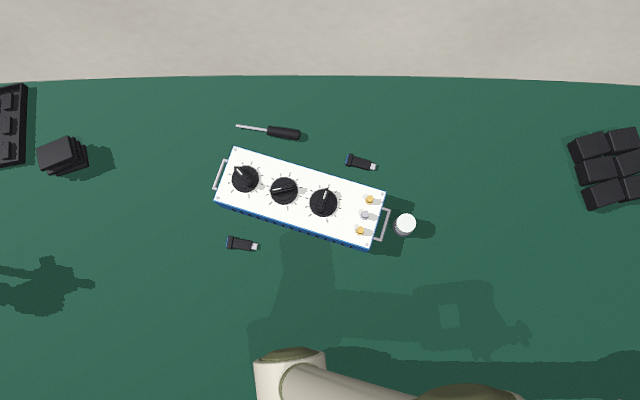

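The top view shows the box with dials at about (245,179), (284,191) and (323,203), and the posts on the right. I'll enlarge it and measure.

```bash
python3 - <<'E'
from h import *
d=grab('top'); np.savez('top.npz',**{k:np.array(d[k]) for k in d})
c=d['img'][135:260,205:395,::-1]; a=cv2.resize(c,None,fx=4,fy=4,interpolation=cv2.INTER_CUBIC)
cv2.imwrite('pics/crop1.png',a)
w=(d['img'].min(2)>170).astype(np.uint8); w[:140]=0;w[255:]=0;w[:,:200]=0;w[:,390:]=0
w=cv2.morphologyEx(w,cv2.MORPH_OPEN,np.ones((3,3)));
n,l,st,_=cv2.connectedComponentsWithStats(w); i=1+st[1:,4].argmax()
p=np.argwhere(l==i)[:,::-1]; P=onz(d,p,.085)[:,:2].astype(np.float32)
r=cv2.minAreaRect(P); print(r); 
bp=cv2.boxPoints(r);print(bp)
E
```

```text
((0.6171685457229614, 0.03051765263080597), (0.3548092246055603, 0.13010288774967194), 73.23200225830078)
[[ 0.50370234 -0.12057671]
 [ 0.6282733  -0.158111  ]
 [ 0.73063475  0.18161201]
 [ 0.6060638   0.21914631]]
```

View pics/crop1.png

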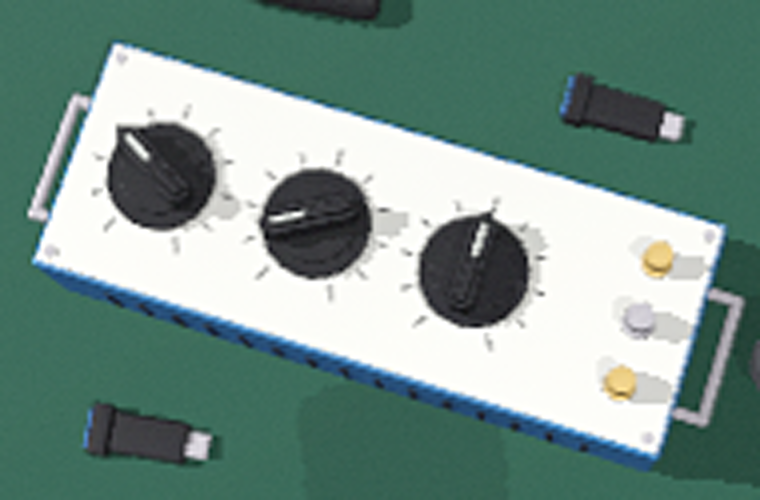

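View pics/scene0.png

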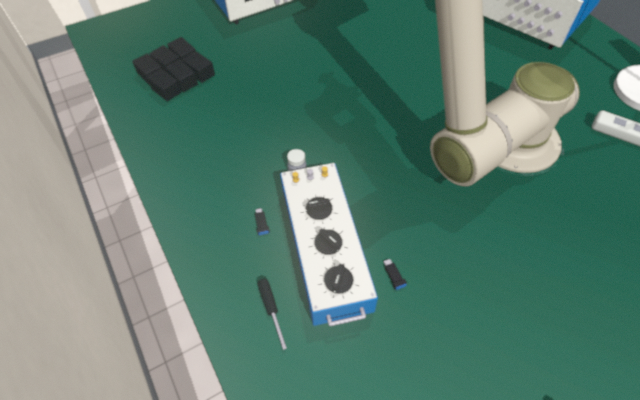

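```bash
python3 - <<'E'
from h import *
z=np.load('top.npz'); d={k:z[k] for k in z}
yb=np.array([.2885,.9575]);xb=np.array([.9575,-.2885]);c=np.array([.6172,.0305])
g=d['img'].min(2).astype(float)
for y in(.125,.035,-.055):
    a=c+y*yb
    # skirt circle centroid at z=.091 : dark pixels
    v,u=np.mgrid[0:400,0:640]; px=np.c_[u.ravel(),v.ravel()]
    P=onz(d,px,.091)[:,:2].reshape(400,640,2); r=np.hypot(*(P-a).transpose(2,0,1))
    m=(r<.045)&(d['img'].max(2)<70); sk=cv2.minEnclosingCircle(P[m].astype(np.float32))
    Q=onz(d,px,.116)[:,:2].reshape(400,640,2); 
    m2=(np.hypot(*(Q-a).transpose(2,0,1))<.0235)&(g>95); W=Q[m2]; w=g[m2]
    mean=(W*w[:,None]).sum(0)/w.sum(); e=np.linalg.svd((W-mean)*np.sqrt(w)[:,None],full_matrices=False)[2][0]
    if e@(mean-a)<0:e=-e
    off=e[0]*(a-mean)[1]-e[1]*(a-mean)[0]
    print('axis',a,'skirt',sk,'n',len(W),'mean-a',mean-a,'yaw line',np.degrees(np.arctan2(e[1],e[0])),'yaw from centre',np.degrees(np.arctan2(*(mean-a)[::-1])),'axis off line',off)
    # marks polar profile on the panel
    if y==.035:
        th=np.radians(np.arange(0,360,2)); prof=[]
        for t in th:
            pp=proj(d,[[a[0]+q*np.cos(t),a[1]+q*np.sin(t),.085] for q in np.arange(.036,.044,.001)]).astype(np.float32)
            prof.append(cv2.remap(g.astype(np.float32),pp[:,0],pp[:,1],1).mean())
        prof=np.array(prof); print([(2*i,int(prof[i])) for i in range(180) if prof[i]<=prof[i-1] and prof[i]<prof[(i+1)%180] and prof[i]<215])
s=env.observe();print(s['position'])
E
```

```text
axis [0.6532625 0.1501875] skirt ((0.6546491384506226, 0.15204162895679474), 0.032077010720968246) n 38 mean-a [0.01200814 0.00900066] yaw line -40.02248940790297 yaw from centre 36.85326200877735 axis off line -0.014614931549392212
axis [0.6272975 0.0640125] skirt ((0.6261084675788879, 0.06391700357198715), 0.029767991974949837) n 31 mean-a [0.00419054 0.01144962] yaw line 156.76647574153307 yaw from centre 69.8974750685869 axis off line 0.012174191994052813
[(44, 204), (74, 205), (102, 208), (134, 190), (192, 199), (222, 212), (252, 211), (264, 202), (276, 203), (282, 183), (314, 212), (344, 192)]
axis [ 0.6013325 -0.0221625] skirt ((0.602392852306366, -0.023328887298703194), 0.03136911988258362) n 21 mean-a [ 0.01198827 -0.00316642] yaw line -16.2879265002551 yaw from centre -14.795468085779714 axis off line -0.00032294676531639376
[ 0.19258143 -0.51494252  0.23086015]
```

Call:
drive_tool:
  series:
    - [[0.02,-0.014,0],-6,0]
    - [[0.05,-0.035,0],-14,0]
    - [[0.08,-0.056,0],-22,0]
    - [[0.11,-0.078,0],-30,0]
    - [[0.14,-0.099,0],-38,0]
    - [[0.17,-0.12,0],-46,0]
    - [[0.2,-0.141,0],-54,0]
    - [[0.23,-0.162,0],-62,0]
    - [[0.26,-0.184,0],-70,0]
    - [[0.29,-0.205,0],-78,0]
    - [[0.325,-0.229,0],-86,0]
    - [[0.36,-0.254,0],-94,0]
    - [[0.395,-0.279,0],-102,0]
    - [[0.43,-0.304,0],-110,0]
    - [[0.465,-0.328,0],-118,0]
    - [[0.5,-0.353,0],-126,0]
    - [[0.53,-0.374,0],-134,0]
    - [[0.56,-0.395,0],-142,0]
    - [[0.58,-0.41,0],-150,0]
    - [[0.587,-0.414,0],-156,0]
  newtons: 60

```text
time_s: 2.15
position: [0.5981, 0.0805, 0.2306]
tool_rot: [[-0.999, 0.053, -0.001], [0.053, 0.999, 0.0], [0.001, 0.0, -1.0]]
ft_force: [0.9, -0.7, 0.4]
grip_width: 0.0001
gripper_force: 0.0
```

```bash
cat > st.py <<'E'
from h import *
A=np.array([.627,.064])
s=env.observe();R=np.array(s['tool_rot']);p=np.array(s['position'])
t=np.radians(103.2);ex=np.array([np.cos(t),np.sin(t)]);ey=np.array([-ex[1],ex[0]])
print(s['time_s'],p.round(4),'yaw',np.degrees(np.arctan2(R[1,0],R[0,0])).round(2),'q',np.round(s['q'],1),'w',s['grip_width'],'F',np.round(s['ft_force'],2),'tz',np.round(s['wrist_torque'],2))
print('Rz',R[:,2].round(4),'ptr frame mm',(1e3*(p[:2]-A)@np.c_[ex,ey]).round(1))
E
python3 - <<'E'
import st
from h import *
d=grab('wrist'); save(d,'w1.png')
E
```

```text
2.15 [0.5981 0.0805 0.2306] yaw 176.95 q [ -3.6  27.3  65.3   0.   87.4 -90.5] w 0.00011681915800246214 F [ 0.91 -0.72  0.4 ] tz [0.03 0.01 0.01]
Rz [-8.e-04  5.e-04 -1.e+00] ptr frame mm [22.6 24.4]
```

View pics/w1.png

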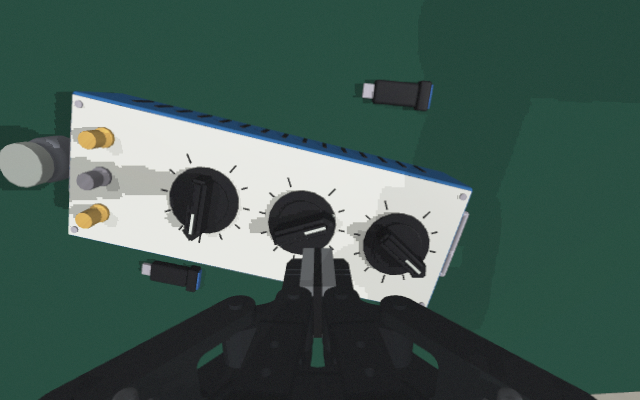

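The wrist view shows the middle dial at about (302,222), with its white line from about (304,234) to (327,229). I'll check the axis and pointer yaw from this closer view.

```bash
python3 - <<'E'
from h import *
d=grab('wrist'); g=d['img'].min(2).astype(float)
yb=np.array([.2885,.9575]);c=np.array([.6172,.0305])
v,u=np.mgrid[0:400,0:640]; px=np.c_[u.ravel(),v.ravel()]
Q=onz(d,px,.116)[:,:2].reshape(400,640,2);P=onz(d,px,.091)[:,:2].reshape(400,640,2)
for y,z in((.035,0),(-.055,0),(.125,0)):
    a=c+y*yb
    m2=(np.hypot(*(Q-a).transpose(2,0,1))<.026)&(g>150)
    m2=m2.astype(np.uint8);n,l,st,ct=cv2.connectedComponentsWithStats(m2)
    for i in range(1,n):
        if st[i,4]<20: continue
        W=Q[l==i];mu=W.mean(0);s=np.linalg.svd(W-mu,full_matrices=False);e=s[2][0];e=e*np.sign(e@(mu-a))
        print(y,st[i],'rel',(mu-a).round(4),'ext',np.ptp((W-mu)@e).round(4),'yaw',np.degrees(np.arctan2(e[1],e[0])).round(1),'axis perp off',(e[0]*(a-mu)[1]-e[1]*(a-mu)[0]).round(4))
    m=(np.hypot(*(P-a).transpose(2,0,1))<.038)&(d['img'].max(2)<75)
    m=cv2.morphologyEx(m.astype(np.uint8),cv2.MORPH_OPEN,np.ones((7,7)))>0
    print('axis nominal',a,'enclosing',cv2.minEnclosingCircle(P[m].astype(np.float32)))
w=(g>150).astype(np.uint8);n,l,st,_=cv2.connectedComponentsWithStats(w);i=1+st[1:,4].argmax()
print(cv2.minAreaRect(onz(d,np.argwhere(l==i)[:,::-1],.085)[:,:2].astype(np.float32)))
E
```

```text
0.035 [268 227  35  33 229] rel [ 0.015  -0.0144] ext 0.0389 yaw -132.3 axis perp off -0.0208
0.035 [304 227  22   7  57] rel [-0.0012  0.0138] ext 0.0178 yaw 102.7 axis perp off 0.0019
axis nominal [0.6272975 0.0640125] enclosing ((0.6310408711433411, 0.06624666601419449), 0.033326055854558945)
-0.055 [159 181  27  55 474] rel [ 0.0027 -0.0187] ext 0.0467 yaw 6.8 axis perp off 0.0188
-0.055 [189 214   5  20  55] rel [ 0.0135 -0.0022] ext 0.0173 yaw -16.6 axis perp off -0.0017
-0.055 [201 233   9   4  22] rel [0.0237 0.0073] ext 0.0075 yaw 103.6 axis perp off 0.0248
axis nominal [ 0.6013325 -0.0221625] enclosing ((0.6048852801322937, -0.021275632083415985), 0.03328689932823181)
0.125 [423 243   9  27 106] rel [0.0026 0.023 ] ext 0.0243 yaw 173.1 axis perp off 0.0231
0.125 [406 260  14  14  45] rel [0.0103 0.0098] ext 0.0175 yaw 43.0 axis perp off -0.0001
0.125 [374 269  43  14 248] rel [ 0.0204 -0.0037] ext 0.038 yaw 79.1 axis perp off 0.0207
axis nominal [0.6532625 0.1501875] enclosing ((0.6551277041435242, 0.1522735208272934), 0.03227069973945618)
((0.6191288232803345, 0.034466296434402466), (0.35985633730888367, 0.12945249676704407), 73.32435607910156)
```

Call:
drive_tool:
  series:
    - [[0.002,-0.002,0.02],-6,0]
    - [[0.002,-0.002,0.05],-12,0]
    - [[0.002,-0.002,0.08],-16.5,0]
    - [[0.002,-0.002,0.1],-16.5,0]
    - [[0.002,-0.002,0.115],-16.5,0]
    - [[0.002,-0.002,0.125],-16.5,0]
    - [[0.002,-0.002,0.131],-16.5,0]
    - [[0.002,-0.002,0.131],-16.5,0]
    - [[0.002,-0.002,0.131],-16.5,0]

```text
time_s: 3.15
position: [0.5956, 0.0762, 0.101]
tool_rot: [[-0.975, -0.224, 0.001], [-0.224, 0.975, -0.0], [-0.001, -0.0, -1.0]]
ft_force: [0.0, 0.0, 0.4]
grip_width: -0.0002
gripper_force: 0.0
```

```bash
sed -i 's/A=np.array.*/A=np.array([.628,.0645])/' st.py; python3 st.py
```

```text
3.15 [0.5956 0.0762 0.101 ] yaw -167.04 q [  -4.    33.5   77.1    0.    69.4 -107. ] w -0.0001991506218309202 F [0.01 0.04 0.36] tz [ 0.03  0.01 -0.01]
Rz [ 0.0011 -0.     -1.    ] ptr frame mm [18.8 28.9]
```

```bash
python3 -c "
import numpy as np
for f in list(range(0,125,5)):
    t=np.radians(f); print(f,round(18*np.cos(t)-21*np.sin(t)-28.9,1),round(21*np.cos(t)+18*np.sin(t)-18.8,1))"
```

```text
0 -10.9 2.2
5 -12.8 3.7
10 -14.8 5.0
15 -16.9 6.1
20 -19.2 7.1
25 -21.5 7.8
30 -23.8 8.4
35 -26.2 8.7
40 -28.6 8.9
45 -31.0 8.8
50 -33.4 8.5
55 -35.8 8.0
60 -38.1 7.3
65 -40.3 6.4
70 -42.5 5.3
75 -44.5 4.0
80 -46.5 2.6
85 -48.3 1.0
90 -49.9 -0.8
95 -51.4 -2.7
100 -52.7 -4.7
105 -53.8 -6.8
110 -54.8 -9.1
115 -55.5 -11.4
120 -56.1 -13.7
```

Call:
drive_tool:
  series:
    - [[-0.004,0.002,0],0,0]
    - [[-0.008,0.0022,0],0,0]
    - [[-0.0109,0.0022,0],0,0]
    - [[-0.0128,0.0037,0],5,0]
    - [[-0.0148,0.005,0],10,0]
    - [[-0.0169,0.0061,0],15,0]
    - [[-0.0192,0.0071,0],20,0]
    - [[-0.0215,0.0078,0],25,0]
    - [[-0.0215,0.0078,0],25,0]
    - [[-0.0215,0.0078,0],25,0]

```text
time_s: 4.15
position: [0.6146, 0.0888, 0.1003]
tool_rot: [[-0.979, 0.206, 0.0], [0.206, 0.979, -0.0], [-0.0, -0.0, -1.0]]
ft_force: [0.4, -0.1, 0.3]
grip_width: 0.0001
gripper_force: 0.0
```

```bash
python3 - <<'E'
import st
from h import *
d=grab('wrist'); cv2.imwrite('pics/w2.png',cv2.resize(d['img'][130:400,180:460,::-1],None,fx=2,fy=2))
E
```

```text
4.15 [0.6146 0.0888 0.1003] yaw 168.13 q [ -2.7  35.3  73.4  -0.   71.2 -80.8] w 5.996825888247485e-05 F [ 0.43 -0.15  0.27] tz [0.   0.01 0.02]
Rz [ 1.e-04 -1.e-04 -1.e+00] ptr frame mm [26.7  7.5]
```

View pics/w2.png

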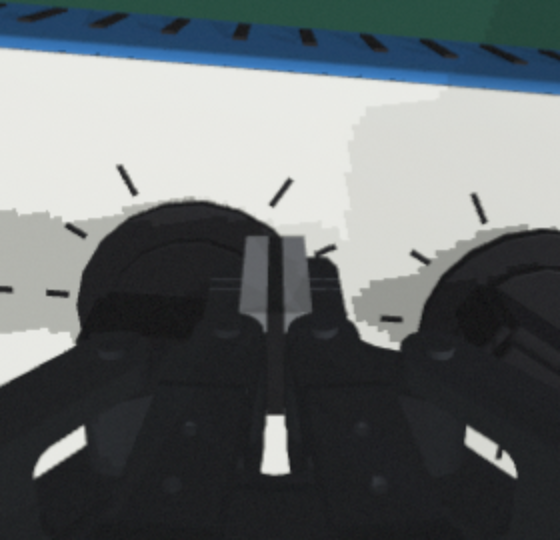

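Call:
drive_tool:
  series:
    - [[-0.0019,0.0015,0],5,0]
    - [[-0.0039,0.0028,0],10,0]
    - [[-0.006,0.0039,0],15,0]
    - [[-0.0083,0.0049,0],20,0]
    - [[-0.0106,0.0056,0],25,0]
    - [[-0.0129,0.0062,0],30,0]
    - [[-0.0153,0.0065,0],35,0]
    - [[-0.0177,0.0067,0],40,0]
    - [[-0.0201,0.0066,0],45,0]
    - [[-0.0225,0.0063,0],50,0]
    - [[-0.0249,0.0058,0],55,0]
    - [[-0.0272,0.0051,0],60,0]
    - [[-0.0294,0.0042,0],65,0]
    - [[-0.0316,0.0031,0],70,0]
    - [[-0.0316,0.0031,0],70,0]
    - [[-0.0316,0.0031,0],70,0]

```text
time_s: 5.8
position: [0.6459, 0.0853, 0.1003]
tool_rot: [[-0.142, 0.99, -0.0], [0.99, 0.142, 0.0], [0.0, -0.0, -1.0]]
ft_force: [-1.0, 1.7, 0.5]
grip_width: 0.0002
gripper_force: 0.7
```

```bash
python3 - <<'E'
import st
from h import *
d=grab('wrist'); cv2.imwrite('pics/w3.png',cv2.resize(d['img'][130:400,180:460,::-1],None,fx=2,fy=2))
E
```

```text
5.8 [0.6459 0.0853 0.1003] yaw 98.17 q [ -2.9  38.1  67.7   0.   74.2 -11. ] w 0.00017133235397461194 F [-0.97  1.74  0.53] tz [0.24 0.13 0.02]
Rz [-2.e-04  0.e+00 -1.e+00] ptr frame mm [ 16.2 -22.2]
```

View pics/w3.png

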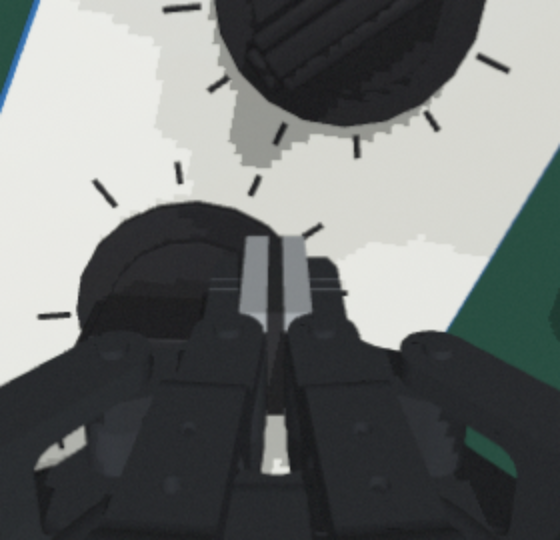

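Call:
drive_tool:
  series:
    - [[-0.0019,0.0015,0],5,0]
    - [[-0.0039,0.0028,0],10,0]
    - [[-0.006,0.0039,0],15,0]
    - [[-0.0069,0.0043,0],17,0]
    - [[-0.0069,0.0043,0],17,0]
    - [[-0.0069,0.0043,0],17,0]

```text
time_s: 6.45
position: [0.6513, 0.0788, 0.1004]
tool_rot: [[0.155, 0.988, 0.0], [0.988, -0.155, -0.0], [-0.0, 0.0, -1.0]]
ft_force: [-0.6, -0.1, -0.0]
grip_width: -0.0
gripper_force: 0.0
```

```bash
python3 st.py
```

```text
6.45 [0.6513 0.0788 0.1004] yaw 81.11 q [-3.4 38.5 66.9 -0.  74.6  5.5] w -1.2921687598983661e-05 F [-0.56 -0.09 -0.02] tz [0.02 0.04 0.07]
Rz [ 2.e-04 -2.e-04 -1.e+00] ptr frame mm [  8.6 -26. ]
```

Call:
drive_tool:
  series:
    - [[0.004,0,0],0,0]
    - [[0.008,0,0],0,0]
    - [[0.008,0,-0.02],0,0]
    - [[0.008,0,-0.06],0,0]
    - [[0.008,0,-0.1],0,0]
    - [[0.008,-0.03,-0.13],0,0]
    - [[0.008,-0.07,-0.14],0,0]
    - [[0.008,-0.11,-0.14],0,0]
    - [[0.008,-0.15,-0.14],0,0]
    - [[0.008,-0.19,-0.14],0,0]
    - [[0.008,-0.22,-0.14],0,0]
    - [[0.008,-0.22,-0.14],0,0]
    - [[0.008,-0.22,-0.14],0,0]

```text
time_s: 7.75
position: [0.4355, 0.1216, 0.2408]
tool_rot: [[0.156, 0.988, 0.002], [0.988, -0.156, -0.0], [0.0, 0.002, -1.0]]
ft_force: [0.6, -0.6, 0.3]
grip_width: 0.0001
gripper_force: 0.0
```

```bash
python3 - <<'E'
import st
from h import *
d=grab('top'); e=grab('scene')
a=cv2.resize(d['img'][120:260,200:420,::-1],(660,420),interpolation=cv2.INTER_CUBIC)
b=cv2.resize(e['img'][140:220+100,230:430,::-1],(200,180)); 
o=np.zeros((600,660,3),np.uint8);o[:420]=a;o[420:,:200]=b;cv2.imwrite('pics/end.png',o)
E
```

```text
7.75 [0.4355 0.1216 0.2408] yaw 81.05 q [ 0.5 11.4 87.8 -0.  80.6  9.5] w 0.00014974923284912975 F [ 0.56 -0.57  0.31] tz [ 0.02 -0.01  0.07]
Rz [ 0.0015 -0.     -1.    ] ptr frame mm [ 99.5 174.4]
```

View pics/end.png

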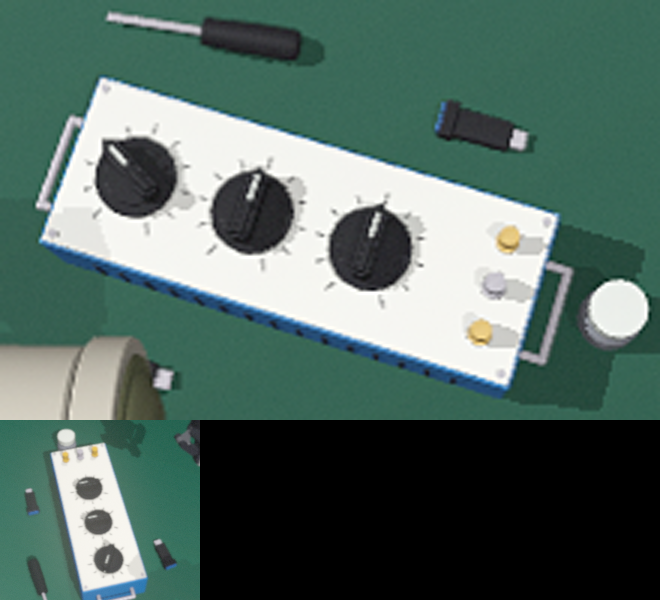

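The middle pointer, with its tip at about (262,172), is now parallel to the right dial's. That is yaw -16.8°, four clicks clockwise from 103°. The other dials and the loose things haven't moved, and the arm is clear of everything.

```bash
python3 -c "
from rig import env
print(env.close_job())"
```

```text
the job is handed in; nothing more can be done
None
```

I pushed the middle dial exactly four clicks clockwise with the closed fingertip and left it resting in that click. The final pictures showed the other dials and loose items unmoved, and I handed the job in at about 8 s with the arm clear.

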